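# Stow the lug nut covers in the slide-out tray

## Task

Pull the spring-return tray of the storage unit out to its stop, then take the lug nut covers out of the clear bin and put every one into a tray pocket of its own, right down on the pocket floor. When all are in, push the tray fully home and let go, leaving the jar, the tread gauge and the hex key where they are.

Things in the scene. Friction and masses are not known exactly. Their poses are not given: they have to be found in the camera images.
- unit: Painted grey steel storage unit, fixed on the bench: a housing 262 mm wide (y), 104 mm high, 179 mm deep, open towards its own -x, with a six-pocket tray that slides out of it; all pockets are clear of the housing only with the tray at its stop. Origin on the bench 133 mm in front of the housing's open front, on the centre line; +x points into the housing, along the slide.
- tray (a joint): Travel of the tray out of the housing: 0 = fully home (front panel against the housing), 0.165 m = pulled out to its stop. A light spring draws it home but its friction holds it where it is left; it takes about 5 to 7 N to pull out, 3 to 5 N to push in. May start slightly open.
- tray_handle (a point): Middle of the tray's bar handle (moves with the tray; axes as the unit's): 10 mm round bar, 110 mm long along y, 45 mm in front of the front panel, 82 mm above the bench; panel 6 mm thick, top 104 mm above the bench. In this frame the six pockets are centred at x = 93 and 173 mm, y = -80, 0, 80 mm, floors at z = -70 mm; each 76 x 76 mm inside, walls 28 mm high, 4 mm thick.
- bin: Low clear plastic bin, fixed, 228 x 308 mm (x, y), walls 38 mm high above the bench and 4 mm thick, floor 4 mm thick, a clear flap folded down outside its +x wall. Origin at the centre of its underside. The lug nut covers start standing in it. Its shut twin (150 x 210 x 74 mm, fixed) stands beyond it.
- cover0: Black plastic lug nut cover (absent in some runs): hexagonal cap 42 mm across flats (a corner on its x axis; flats from 7 to 58 mm above the open end, tapering above that), on a round flange 56 mm in diameter, 7 mm thick, at its open end; 70 mm tall, about 60 g. Origin on its axis 30 mm above the open end, z towards the tip.
- cover1: Black plastic lug nut cover (absent in some runs): hexagonal cap 42 mm across flats (a corner on its x axis; flats from 7 to 58 mm above the open end, tapering above that), on a round flange 56 mm in diameter, 7 mm thick, at its open end; 70 mm tall, about 60 g. Origin on its axis 30 mm above the open end, z towards the tip.
- cover2: Black plastic lug nut cover (absent in some runs): hexagonal cap 42 mm across flats (a corner on its x axis; flats from 7 to 58 mm above the open end, tapering above that), on a round flange 56 mm in diameter, 7 mm thick, at its open end; 70 mm tall, about 60 g. Origin on its axis 30 mm above the open end, z towards the tip.
- cover3: Black plastic lug nut cover (absent in some runs): hexagonal cap 42 mm across flats (a corner on its x axis; flats from 7 to 58 mm above the open end, tapering above that), on a round flange 56 mm in diameter, 7 mm thick, at its open end; 70 mm tall, about 60 g. Origin on its axis 30 mm above the open end, z towards the tip.
- cover4: Black plastic lug nut cover (absent in some runs): hexagonal cap 42 mm across flats (a corner on its x axis; flats from 7 to 58 mm above the open end, tapering above that), on a round flange 56 mm in diameter, 7 mm thick, at its open end; 70 mm tall, about 60 g. Origin on its axis 30 mm above the open end, z towards the tip.
- cover5: Black plastic lug nut cover (absent in some runs): hexagonal cap 42 mm across flats (a corner on its x axis; flats from 7 to 58 mm above the open end, tapering above that), on a round flange 56 mm in diameter, 7 mm thick, at its open end; 70 mm tall, about 60 g. Origin on its axis 30 mm above the open end, z towards the tip.
- jar: Glass jar with steel cap, 72 mm in diameter, 100 mm tall, standing beyond the bin; bystander. Origin at the centre of its underside, z up.
- tread_gauge: Orange aluminium tyre tread depth tool, 150 x 50 x 12 mm, lying on top of the unit's housing; bystander. Origin under its middle.
- hex_key: Chrome hex key, 10 mm thick, legs 140 and 35 mm, lying on top of the unit's housing; bystander. Origin under the middle of the long leg.
Things that resemble listed ones, but are neither listed nor needed, are in the scene too. Leave any orange or yellow look-alike of the cover2 alone.

How it is judged:
By the outcome, as a careful person would: the job done as asked, in the order asked, and still so for the second after the job is handed in, with the robot touching nothing.
Of cover0, cover1, cover2, cover3, cover4, cover5 only 4 to 6 are there at a start; the rules pass over those that are not, and their reading is None.
At some moment in a run one of cover0, cover1, cover2, cover3, cover4, cover5 may be knocked a few centimetres aside while the robot is not near it.
Once in a run the grip may slacken for a moment while it holds something.
It also fails if it takes over 210 s, if anything falls off the work surface, if the arm or the gripper's body presses on something with over 40 N, if the wrist force passes 120 N, or if a joint passes its speed limit or range.

## Robot

A 6-joint arm with a two-finger parallel gripper is mounted at the origin on the work surface. World frame = base frame: x ahead of the robot, y to its left, z up, the work surface at z = 0. Lengths are in m, angles in rad, forces in N, time in s.
With the tool pointing down it reaches from about 0.3 to 0.95 m from the base axis. Payload 3.1 kg.
Tool frame: the origin (TCP) lies at the very end of the fingers, on their centre line; the grasp point (between the pads) lies 19 mm behind it (hold_point_z is the z of the grasp point in the tool frame, in m); z points along the fingers, y is the line along which they close (so a half turn about z gives the same grasp; the last joint's range is limited). The gripper opens to 85 mm and grips with 20 to 120 N. Pads are 22 mm wide; open, the fingers measure 114 mm over their backs; the gripper's body (76 mm by 85 mm) begins 54 mm behind the grasp point. The pads swing forward as they close: fully open they stand 13 mm farther back than shut.
Start: joints at [-1.392, 0.308, 1.634, -0, 1.2, -0.07], TCP at [0.154, -0.606, 0.197] pointing down, gripper open.
Joint ranges: [-3.06, 3.06], [-0.79, 1.96], [0.05, 2.63], [-1.19, 4.34], [0.05, 2.64], [-2.94, 2.94]. Speed limits (rad/s): [2.79, 2.79, 3.14, 3.14, 3.14, 3.14].

## Interface

Orientations are given as a unit quaternion [w, x, y, z].
In Python, from station import * gives the robot as it stands. The module is installed in compiled form; this text tells all that it offers. Calls block until the motion is done:
- movep(position, orientation): joint-space move of the TCP to a pose.
- move_straight(position, rotation=None, velocity=0.15, contact_N=None): straight line of the TCP; rotation=None keeps the orientation; velocity is the mean speed in m/s. With contact_N (N) it stops when the force on the tool has changed by that much, and returns True; else False.
- move_joints(angles): joint-space move.
- gripper_open() and close_gripper(strength=None): open the fingers fully, or close them until they stop; strength is the grip in N (None keeps the last).
- pause(seconds).
- solve_ik(position, orientation): joint angles nearest the present ones, or None.
- get_state(): the state.
- snapshot(name): name is "scene" or "top" or "wrist"; returns a dict with "frame" (480x640x3 uint8, red, green, blue), "fovy" (degrees; the focal length in pixels is half the picture's height over the tangent of half this angle, whatever the lens; pixels are square), "cx", "cy" (the principal point, pixels), "position" and "orientation" of the camera in the world. Camera axes: x right, y down, z forward; pixel columns grow to the right and rows downward; lengths in m; the calibration is good to about 2 mm. A picture is of the moment at which its call begins. There is no depth.
A pose or a line that the arm cannot do raises IKError and nothing moves.
- finish_job(): hands the job in; it is judged then, once.
The state is a dict: "time_s": time; "joints": joint angles; "dq": joint speeds; "tau": joint torques, N m; "tcp_pos": TCP position; "ee_rot": TCP orientation; "ft_force": force on the tool from outside, world axes, zero at the start; "moment": the same for the moment, N m; "gripper_width": opening from 0.0 (shut) to 1.0 (fully open); "gripper_force": force on a finger pad.
Only numpy, scipy, OpenCV 4.12 (cv2) and the standard library are available. Lean on these libraries where they do the work, as an engineer would, in place of code of your own. Each camera call takes 0.05 s, during which the arm holds its last target. There are 200 camera calls.

## Working session

There is one attempt and no reset: what is moved stays moved. The work goes in short steps, each a Python script; the robot and the scene stay as the last script left them, time stands still between calls to the robot, and variables do not carry over. Pictures are saved under pics/ and viewed, at most 14 in all, crops included, and the job is handed in when it is done.

```bash
mkdir -p pics; cat > h.py <<'E'
from station import *
import numpy as np, cv2
from scipy.spatial.transform import Rotation as R
def save(s,n): cv2.imwrite('pics/'+n+'.png',s['frame'][:,:,::-1])
def rot(q): return R.from_quat([q[1],q[2],q[3],q[0]]).as_matrix()
def ray(s,u,v):
    f=240/np.tan(np.radians(s['fovy'])/2)
    return np.array(s['position']),rot(s['orientation'])@np.array([(u-s['cx'])/f,(v-s['cy'])/f,1])
def onplane(s,u,v,z):
    p,d=ray(s,u,v); return p+d*(z-p[2])/d[2]
def proj(s,P):
    f=240/np.tan(np.radians(s['fovy'])/2)
    c=rot(s['orientation']).T@(np.array(P)-s['position']); return c[0]/c[2]*f+s['cx'],c[1]/c[2]*f+s['cy']
def down(yaw):
    "tool pointing down, closing axis y_tool at world angle yaw"
    y=np.array([np.cos(yaw),np.sin(yaw),0]);z=np.array([0,0,-1.]);x=np.cross(y,z)
    q=R.from_matrix(np.stack([x,y,z],1)).as_quat(); return [q[3],q[0],q[1],q[2]]
E
python3 - <<'E'
from h import *
for n in ['scene','top','wrist']:
    s=snapshot(n); save(s,n+'0'); print(n,s['fovy'],s['cx'],s['cy'],np.round(s['position'],3),np.round(rot(s['orientation']),2).tolist())
print(get_state())
E
```

```text
scene 56.46909113883867 320.9286194544413 246.68329315342265 [ 1.265 -0.046  0.745] [[0.08, 0.66, -0.74], [1.0, -0.05, 0.07], [0.01, -0.75, -0.66]]
top 48.518159262036086 328.7122083026025 244.85955720957952 [0.357 0.005 1.265] [[0.02, -0.99, 0.15], [-1.0, -0.02, -0.01], [0.01, -0.15, -0.99]]
wrist 69.05905155181428 315.3919249262041 237.52784485336582 [ 0.217 -0.588  0.373] [[0.25, -0.93, -0.26], [-0.97, -0.24, -0.06], [-0.0, 0.27, -0.96]]
{'time_s': 0.15, 'joints': array([-1.39171153e+00,  3.08819597e-01,  1.63487932e+00,  1.20432604e-05,
        1.19972291e+00, -6.97302999e-02]), 'dq': array([ 0.00204059, -0.00235291, -0.00498774, -0.00017466, -0.00037335,
       -0.00010924]), 'tau': array([ 2.15206142e-04, -4.15801907e+01, -2.77146792e+01, -8.56909151e-05,
        6.08399831e-03,  1.14596904e-05]), 'tcp_pos': array([ 0.15374231, -0.6050645 ,  0.19590894]), 'ee_rot': array([-9.13525585e-04,  9.92271214e-01,  1.24084657e-01, -4.43807125e-05]), 'ft_force': array([-0.89172042,  0.31582943,  1.12735437]), 'moment': array([-0.02749421,  0.02411479,  0.03355367]), 'gripper_force': 0.0, 'gripper_width': 1.0007255906685857}
```

View pics/top0.png

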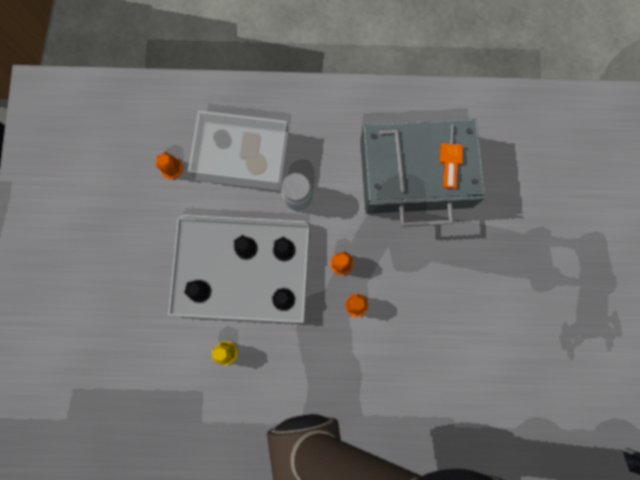

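View pics/scene0.png

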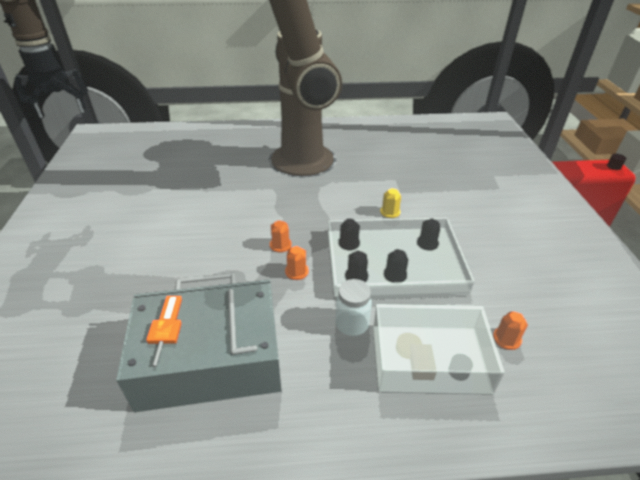

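The top view shows four black covers in the open bin at (198,291), (245,247), (284,249) and (283,299). The three orange ones (169,166), (342,263), (357,305) and the yellow one (224,352) stand outside it and are look-alikes. The unit's housing is around (422,162), with its handle bar at (426,223). Next I'll enlarge and measure.

```bash
python3 - <<'E'
from h import *
s=snapshot('top'); im=s['frame']
b=(im.max(2)<50).astype(np.uint8)
n,l,st,c=cv2.connectedComponentsWithStats(b)
for i in range(1,n):
    if st[i,4]>100: print('black',st[i],c[i].round(1),onplane(s,*c[i],0.045).round(3))
p=im.astype(int)
t=((p[:,:,1]-p[:,:,0]>8)&(p.max(2)<140)).astype(np.uint8); t[:100]=0;
t=cv2.morphologyEx(t,cv2.MORPH_OPEN,np.ones((3,3)))
t=cv2.morphologyEx(t,cv2.MORPH_CLOSE,np.ones((15,15)))
cs,_=cv2.findContours(t,0,2); k=max(cs,key=cv2.contourArea)
print('teal',cv2.contourArea(k)); a=cv2.approxPolyDP(k,4,True)[:,0]
for q in a: print(q,onplane(s,*q,0.104).round(3))
for q in [(182,219),(308,222),(304,321),(172,316)]: print('bin',onplane(s,*q,.038).round(3))
c=cv2.resize(im[100:340,150:500],None,fx=2.28,fy=2.28,interpolation=cv2.INTER_CUBIC)
cv2.imwrite('pics/topcrop.png',c[:,:,::-1])
E
```

```text
black [453 201  25   6 119] [464.3 203.5] [ 0.653 -0.323  0.045]
black [404 202  42   9 286] [423.5 206. ] [ 0.645 -0.227  0.045]
black [368 204  32   9 223] [383.7 208.2] [ 0.637 -0.133  0.045]
black [235 236  22  23 382] [245.2 247.2] [0.538 0.187 0.045]
black [274 238  21  22 363] [283.6 249. ] [0.536 0.098 0.045]
black [185 281  26  21 416] [197.9 290.6] [0.435 0.29  0.045]
black [273 289  21  21 353] [283.3 298.9] [0.42  0.095 0.045]
black [276 415  53  15 491] [302.2 422. ] [0.151 0.044 0.045]
black [ 308  419  186   61 2309] [385.7 460.7] [ 0.074 -0.141  0.045]
black [624 452  16  23 273] [632.8 461.8] [ 0.081 -0.683  0.045]
teal 3850.5
[475 120] [ 0.836 -0.335  0.104]
[364 126] [ 0.815 -0.08   0.104]
[368 197] [ 0.649 -0.091  0.104]
[375 197] [ 0.649 -0.107  0.104]
[378 180] [ 0.689 -0.113  0.104]
[395 174] [ 0.704 -0.152  0.104]
[395 164] [ 0.727 -0.152  0.104]
[380 160] [ 0.735 -0.118  0.104]
[380 142] [ 0.778 -0.117  0.104]
[387 141] [ 0.781 -0.133  0.104]
[388 130] [ 0.807 -0.135  0.104]
[413 137] [ 0.792 -0.193  0.104]
[409 154] [ 0.751 -0.183  0.104]
[416 155] [ 0.749 -0.199  0.104]
[416 166] [ 0.723 -0.199  0.104]
[435 165] [ 0.727 -0.242  0.104]
[435 187] [ 0.676 -0.242  0.104]
[428 188] [ 0.673 -0.226  0.104]
[429 194] [ 0.659 -0.228  0.104]
[439 194] [ 0.66  -0.251  0.104]
[436 143] [ 0.779 -0.245  0.104]
[463 142] [ 0.783 -0.307  0.104]
[467 187] [ 0.677 -0.314  0.104]
[455 194] [ 0.66  -0.287  0.104]
[482 192] [ 0.667 -0.348  0.104]
[472 185] [ 0.682 -0.325  0.104]
[479 161] [ 0.739 -0.342  0.104]
bin [0.602 0.339 0.038]
bin [0.602 0.044 0.038]
bin [0.372 0.046 0.038]
bin [0.377 0.347 0.038]
```

View pics/topcrop.png

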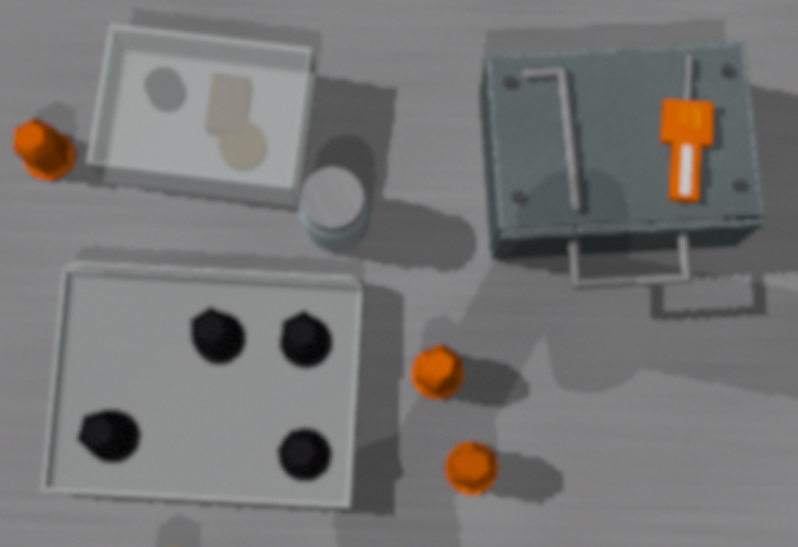

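The crop confirms that the four black hex caps inside the open clear bin are the covers, while the orange and yellow ones lie outside. The handle bar runs from about (402,224) to (451,222) in the full frame. Now I'll take a wrist view of the handle and of the bin.

```bash
python3 - <<'E'
from h import *
s=snapshot('top')
for q in [(402.2,224.1),(451.3,222.4)]: print('handle',onplane(s,*q,.082).round(3))
for q in [(342,263),(357,305)]: print('orange',onplane(s,*q,.06).round(3))
for q in [(298,189)]: print('jar',onplane(s,*q,.1).round(3))
print('edge',[onplane(s,150+u/2.28,100+v/2.28,.104).round(3) for u,v in [(490,232),(760,218),(488,60),(743,45)]])
h=(onplane(s,402.2,224.1,.082)+onplane(s,451.3,222.4,.082))/2
movep([0.45,h[1],0.36],down(-np.pi/2+.082))
s=snapshot('wrist'); save(s,'w_handle'); np.save('w_handle.npy',s,allow_pickle=True)
movep([0.42,0.19,0.40],down(-np.pi/2))
s=snapshot('wrist'); save(s,'w_bin'); np.save('w_bin.npy',s,allow_pickle=True)
print(get_state()['time_s'],get_state()['joints'])
E
```

```text
handle [ 0.593 -0.171  0.082]
handle [ 0.6   -0.283  0.082]
orange [ 0.504 -0.037  0.06 ]
orange [ 0.41  -0.072  0.06 ]
jar [0.664 0.066 0.1  ]
edge [array([ 0.638, -0.084,  0.104]), array([ 0.658, -0.35 ,  0.104]), array([ 0.815, -0.081,  0.104]), array([ 0.837, -0.338,  0.104])]
3.7417 [ 3.28574212e-01 -1.39838545e-01  1.71736878e+00 -4.54275258e-04
  1.56445488e+00  1.90089483e+00]
```

View pics/w_handle.png

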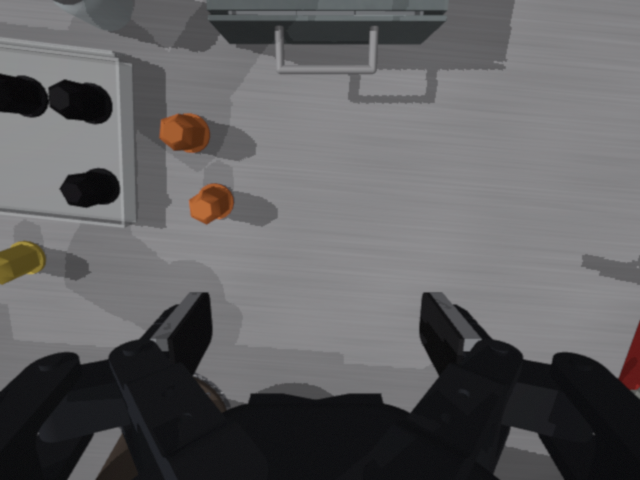

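View pics/w_bin.png

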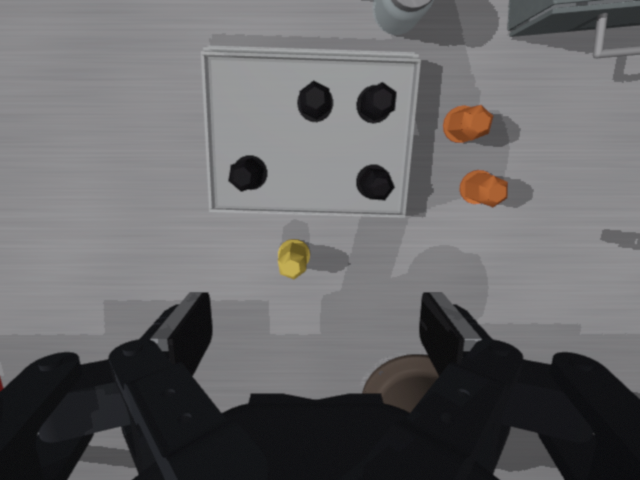

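The wrist view at the handle shows the bar from (278,70) to (376,69), with the panel behind it. The bin view shows four covers with tips near (315,95), (382,98), (240,176) and (381,186). Next I'll compute the unit pose and pull the tray with closed fingers as a hook.

```bash
python3 - <<'E'
from h import *
s=np.load('w_handle.npy',allow_pickle=True).item()
a,b=onplane(s,278,70,.082),onplane(s,376,69.5,.082); print(a,b)
d=a-b; yaw=np.arctan2(-d[0],d[1]); print('yaw',yaw,'len',np.linalg.norm(d))
for q in [(208,13),(445,13)]: print('panel top',onplane(s,*q,.104).round(4))
h=(a+b)/2; s2=snapshot('top'); h2=(onplane(s2,402.2,224.1,.082)+onplane(s2,451.3,222.4,.082))/2
print(h,h2)
E
```

```text
[ 0.59229299 -0.17092191  0.082     ] [ 0.60236009 -0.28730703  0.082     ]
yaw 0.08628341185596888 len 0.11681970555378599
panel top [ 0.6392 -0.0943  0.104 ]
panel top [ 0.6603 -0.3519  0.104 ]
[ 0.59732654 -0.22911447  0.082     ] [ 0.59645528 -0.22696047  0.082     ]
```

```bash
cat >> h.py <<'E'
YAW=.084; H0=np.array([.597,-.228,.082])
UX=np.array([np.cos(YAW),np.sin(YAW),0]); UY=np.array([-np.sin(YAW),np.cos(YAW),0])
E
python3 - <<'E'
from h import *
close_gripper(30)
q=down(YAW-np.pi/2); p=H0+.020*UX
movep([*p[:2],.16],q)
s=snapshot('wrist'); save(s,'hook')
c=move_straight([*p[:2],.062],velocity=.06,contact_N=6); st=get_state(); print(c,st['tcp_pos'],st['ft_force'],st['time_s'])
if not c:
    c=move_straight(np.array([*p[:2],.062])-.20*UX,velocity=.06,contact_N=16); st=get_state()
    print(c,st['tcp_pos'],(st['tcp_pos']-p)@UX,st['ft_force'],st['time_s'])
E
```

```text
False [ 0.61731635 -0.22650132  0.06253534] [-0.21435575 -0.17664037  0.01642182] 8.275
False [ 0.41777159 -0.24312638  0.06203653] -0.19986558593923318 [ 0.17734773 -0.44653034 -0.16889514] 11.7583
```

```bash
python3 - <<'E'
from h import *
s=snapshot('top'); 
a=cv2.resize(s['frame'][100:400,150:550],None,fx=1.9,fy=1.9,interpolation=cv2.INTER_CUBIC); cv2.imwrite('pics/t2.png',a[:,:,::-1])
E
```

```text
(no output)
```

View pics/t2.png

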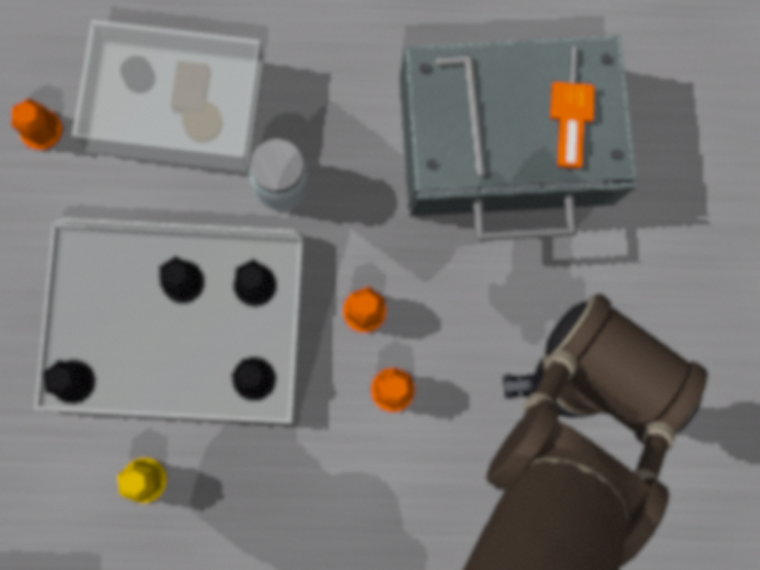

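View pics/hook.png

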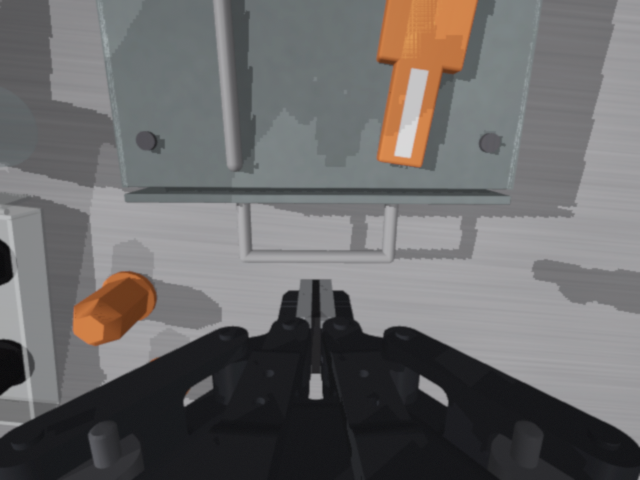

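```bash
python3 - <<'E'
from h import *
s=snapshot('top'); st=get_state(); print(st['tcp_pos'],proj(s,st['tcp_pos']),st['gripper_width'])
print(onplane(s,150+518/1.9,100+385/1.9,.075))
w=snapshot('wrist'); print('w tcp',proj(w,st['tcp_pos']),w['position'],rot(w['orientation']).round(2))
p=H0+.020*UX
for z in [.12]:
  movep([*p[:2],z],down(YAW-np.pi/2))
  w=snapshot('wrist'); t=get_state()['tcp_pos']; print(t,'w tcp',proj(w,t),'bar ends',proj(w,H0+.055*UY),proj(w,H0-.055*UY)); save(w,'hook2')
s=snapshot('scene'); print('scene tcp',proj(s,t),proj(s,H0)); cv2.imwrite('pics/sc2.png',cv2.resize(s['frame'][180:420,100:400],None,fx=2.5,fy=2.5)[:,:,::-1])
E
```

```text
[ 0.41772382 -0.24310792  0.06198987] (np.float64(432.77965647134425), np.float64(303.0126314855286)) -0.0027973265336975923
[ 0.41742112 -0.21776907  0.075     ]
w tcp (np.float64(316.27718258644245), np.float64(267.44842004570467)) [ 0.48322057 -0.23694729  0.23876759] [[ 0.08 -0.96 -0.27]
 [-1.   -0.08 -0.02]
 [ 0.    0.27 -0.96]]
[ 0.61452766 -0.22611621  0.11858782] w tcp (np.float64(316.4037067343666), np.float64(268.3796404647853)) bar ends (np.float64(232.80348841310877), np.float64(273.71152184039425)) (np.float64(400.8940731552017), np.float64(273.8495261517627))
scene tcp (np.float64(201.7902080332775), np.float64(269.8492370012816)) (np.float64(204.8465919907731), np.float64(276.5583944255016))
```

View pics/hook2.png

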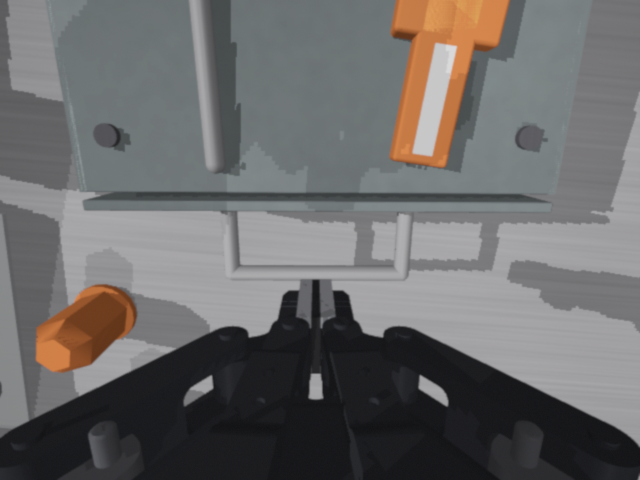

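View pics/sc2.png

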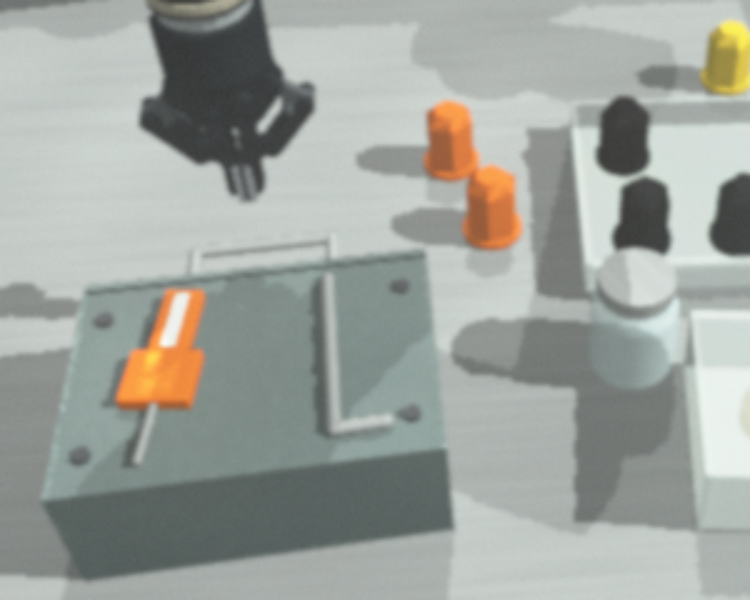

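```bash
cat >> h.py <<'E'
def tri(*obs):
    A=np.zeros((3,3));b=np.zeros(3)
    for s,u,v in obs:
        p,d=ray(s,u,v); d=d/np.linalg.norm(d); M=np.eye(3)-np.outer(d,d); A+=M;b+=M@p
    return np.linalg.solve(A,b)
E
python3 - <<'E'
from h import *
t=np.array(get_state()['tcp_pos']); w=snapshot('wrist'); s=snapshot('scene'); o=snapshot('top')
print(t); P=tri((w,316,280),(s,100+245/2.5,180+196/2.5)); print(P, proj(w,P),proj(s,P))
for dz in [0,.01,.02,.03,.04]: print(dz,np.round([proj(w,t+[0,0,dz]),proj(s,t+[0,0,dz]),proj(o,t+[0,0,dz])],1).tolist())
# check known: orange tip, seen in all
c=cv2.resize(w['frame'][240:400,216:416],None,fx=4,fy=3.75//1 or 3); 
c=cv2.resize(w['frame'][250:400,216:416],None,fx=4,fy=4); d=cv2.resize(s['frame'][180:330,120:320],None,fx=4,fy=4)
cv2.imwrite('pics/tips.png',cv2.resize(np.hstack([c,d]),(800,300))[:,:,::-1])
E
```

```text
[ 0.61440319 -0.22631738  0.1186661 ]
[ 0.62370622 -0.22545823  0.15836568] (np.float64(316.2890657630086), np.float64(279.9042578501179)) (np.float64(198.06443654484335), np.float64(258.3743085943923))
0 [[316.3, 267.5], [201.7, 269.8], [429.7, 212.0]]
0.01 [[316.3, 274.4], [200.8, 266.2], [430.6, 211.0]]
0.02 [[316.4, 282.1], [200.0, 262.5], [431.5, 210.0]]
0.03 [[316.4, 290.7], [199.1, 258.8], [432.4, 209.0]]
0.04 [[316.5, 300.5], [198.2, 255.0], [433.4, 208.0]]
```

View pics/tips.png

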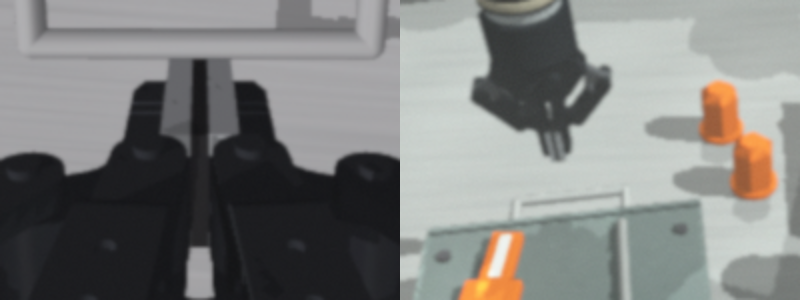

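The fingertips appear 20–27 mm short of the stated TCP, so the hook passed over the bar. I'll check by touching the bare bench gently.

```bash
python3 - <<'E'
from h import *
q=down(YAW-np.pi/2)
movep([.45,-.28,.10],q)
c=move_straight([.45,-.28,.045],velocity=.1); c=move_straight([.45,-.28,-.004],velocity=.03,contact_N=5); st=get_state(); print(c,st['tcp_pos'],st['ft_force'],st['time_s'])
move_straight([.45,-.28,.10],velocity=.15)
E
```

```text
False [ 0.45015891 -0.28011304 -0.00379724] [0.52566042 0.06214617 0.55671146] 16.225
```

```bash
python3 - <<'E'
from h import *
move_straight([.45,-.28,.0],velocity=.12)
c=move_straight([.45,-.28,-.045],velocity=.03,contact_N=5); st=get_state(); print(c,st['tcp_pos'],st['ft_force'],st['time_s'],st['joints'])
w=snapshot('top');print(proj(w,st['tcp_pos']))
move_straight([.45,-.28,.10],velocity=.15)
E
```

```text
True [ 0.44984892 -0.2798927  -0.03431277] [-0.90287051 -0.2693012   5.51031765] 19.1167 [-6.38762870e-01  4.69442571e-01  1.97383715e+00 -2.75291677e-05
  6.99456441e-01  8.48006156e-01]
(np.float64(439.59274559598606), np.float64(291.94454561096995))
```

The fingertips touch the bench at tcp z = -0.034, so the true tip lies 33 mm behind the reported TCP. I'll compensate for that and redo the hook.

```bash
echo 'OFF=.033' >> h.py; python3 - <<'E'
from h import *
q=down(YAW-np.pi/2); p=H0+.021*UX
movep([*p[:2],.13],q)
c=move_straight([*p[:2],.060-OFF],velocity=.08,contact_N=6); st=get_state(); print(c,st['tcp_pos'],st['ft_force'],st['time_s'])
if not c:
    c=move_straight(np.array([*p[:2],.060-OFF])-.20*UX,velocity=.07,contact_N=16); st=get_state()
    print(c,st['tcp_pos'],(st['tcp_pos']-p)@UX,(st['tcp_pos']-p)@UY,st['ft_force'],st['time_s'])
s=snapshot('top'); save(s,'t3')
E
```

```text
False [ 0.61857695 -0.22652888  0.02780893] [ 0.67130238 -1.01327985  0.29269357] 22.4
True [ 0.45620414 -0.23944487  0.02750586] -0.16225966145065993 0.00040843450130458346 [ 2.22123967  1.04177945 -0.67567465] 24.4917
```

View pics/t3.png

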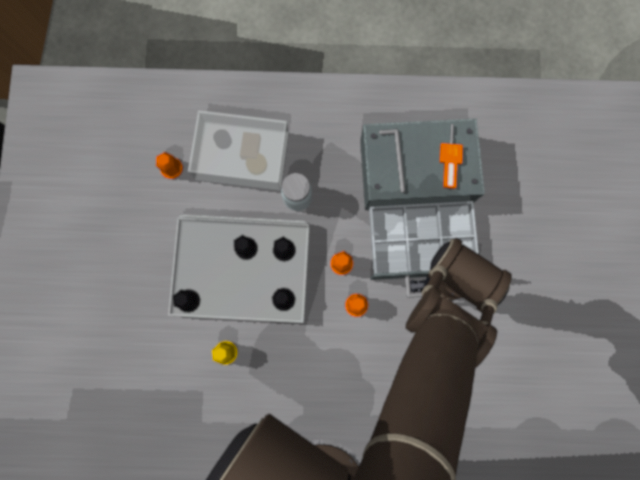

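The tray is out, with its pockets visible in front of the housing. I'll pull once more to confirm the stop, lift off, then look at the tray and bin from the wrist camera.

```bash
python3 - <<'E'
from h import *
p=np.array(get_state()['tcp_pos'])
c=move_straight(p-.03*UX,velocity=.04,contact_N=20); st=get_state(); print(c,(st['tcp_pos']-p)@UX,st['ft_force'])
p=np.array(get_state()['tcp_pos']); np.save('pull.npy',p)
move_straight(p+.006*UX,velocity=.05)
e=np.array(get_state()['tcp_pos']); move_straight([e[0],e[1],.17],velocity=.2)
q=down(YAW-np.pi/2)
gripper_open()
b=H0-.16*UX+.03*UX
movep([*b[:2],.32],q); w=snapshot('wrist'); np.save('w_tray.npy',w,allow_pickle=True); save(w,'w_tray')
movep([.42,.19,.36],down(-np.pi/2)); w=snapshot('wrist'); np.save('w_bin2.npy',w,allow_pickle=True); save(w,'w_bin2')
t=snapshot('top'); np.save('t_bin2.npy',t,allow_pickle=True)
print(get_state()['time_s'])
a=np.load('w_tray.npy',allow_pickle=True).item()['frame'][:400,80:560]; c=w['frame'][:300,160:460]
a=cv2.resize(a,(480,400)); c=cv2.resize(c,(320,320)); c=np.vstack([c,np.zeros((80,320,3),np.uint8)])
cv2.imwrite('pics/both.png',np.hstack([a,c])[:,:,::-1])
E
```

```text
True 0.0006640098532114514 [1.97297721 1.13000047 0.64526355]
29.175
```

View pics/both.png

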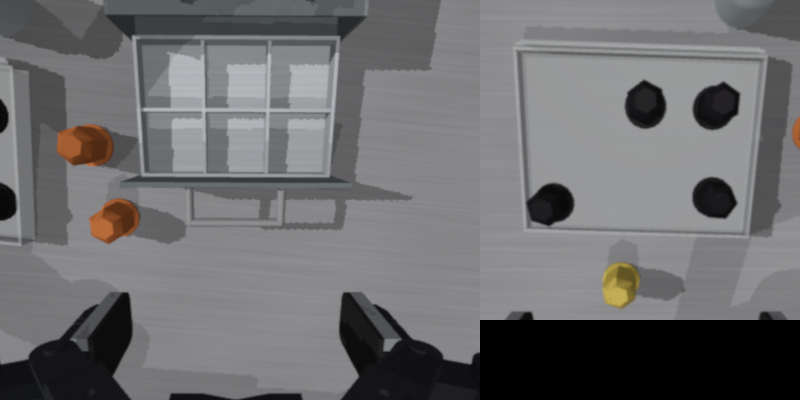

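The tray is at its stop with all six pockets clear and empty. The covers in the bin view are upright at crop (645,104), (717,104), (551,204) and (715,198); one was knocked towards the near-left corner. Next: pose numbers and an enhanced close-up for the hexagon angle.

```bash
python3 - <<'E'
from h import *
w=np.load('w_bin2.npy',allow_pickle=True).item(); t=np.load('t_bin2.npy',allow_pickle=True).item(); tr=np.load('w_tray.npy',allow_pickle=True).item()
a,b=onplane(tr,266,222,.082),onplane(tr,363,222,.082); print('bar',a.round(4),b.round(4),((a+b)/2).round(4))
j=[onplane(tr,284,109,.04),onplane(tr,348,109,.04)]; m=(j[0]+j[1])/2; print('J',np.round(j,4).tolist(),'handle from J',(m-.133*UX).round(4), 'yaw',np.arctan2(-(j[0]-j[1])[0],(j[0]-j[1])[1]))
print('from pull',np.load('pull.npy')-.016*UX)
for q in [(160+526*.9375-450,0)]: pass
def blobs(s,roi):
    x0,y0,x1,y1=roi; m=np.zeros((480,640),np.uint8); m[y0:y1,x0:x1]=(s['frame'].max(2)[y0:y1,x0:x1]<55)
    n,l,st,c=cv2.connectedComponentsWithStats(m); return [(c[i],st[i]) for i in range(1,n) if st[i,4]>120]
W=blobs(w,(170,40,430,230)); T=blobs(t,(165,215,310,325)); rows=[]
for c,st in W:
    P0=onplane(w,*c,.04); k=min(T,key=lambda k:np.hypot(*(onplane(t,*k[0],.04)-P0)[:2]))
    P=tri((w,*c),(t,*k[0])); 
    print(c.round(1),st[2:].tolist(),k[0].round(1),P.round(4),P0[:2].round(4),onplane(t,*k[0],.04)[:2].round(4))
    x,y=map(int,c); g=w['frame'][y-24:y+24,x-24:x+24].max(2).astype(float); g=np.clip((g-5)/55,0,1)**.6*255
    rows.append(cv2.resize(g.astype(np.uint8),(300,300),interpolation=cv2.INTER_CUBIC))
for uv in [(160+527*.9375-450,232*.9375)]: pass
for cu,cv in [(518,47),(767,50),(748,235),(526,230)]: print('bin corner',onplane(w,160+(cu-480)*.9375,cv*.9375,.038).round(3))
cv2.imwrite('pics/hex.png',np.vstack([np.hstack(rows[:2]),np.hstack(rows[2:4])]))
E
```

```text
bar [ 0.4329 -0.1812  0.082 ] [ 0.4428 -0.2991  0.082 ] [ 0.4379 -0.2401  0.082 ]
J [[0.5675, -0.1914, 0.04], [0.5741, -0.2701, 0.04]] handle from J [ 0.4383 -0.2419  0.04  ] yaw 0.08462526498915371
from pull [ 0.44088808 -0.24091888  0.02774125]
[314.8  98.3] [37, 44, 1224] [245.2 247.1] [0.5415 0.19   0.023 ] [0.5402 0.1899] [0.5385 0.1876]
[381.1  99.2] [43, 44, 1364] [283.6 249. ] [0.5395 0.0993 0.0254] [0.539  0.1017] [0.5363 0.0984]
[379.  185.4] [40, 37, 1141] [283.3 299. ] [0.422  0.096  0.0217] [0.4248 0.099 ] [0.4205 0.0951]
[225.9 191.4] [44, 39, 1223] [199.4 272.6] [0.4525 0.2396 0.3012] [0.4165 0.3166] [0.477  0.2901]
bin corner [0.606 0.343 0.038]
bin corner [0.602 0.043 0.038]
bin corner [0.374 0.049 0.038]
bin corner [0.381 0.353 0.038]
```

View pics/hex.png

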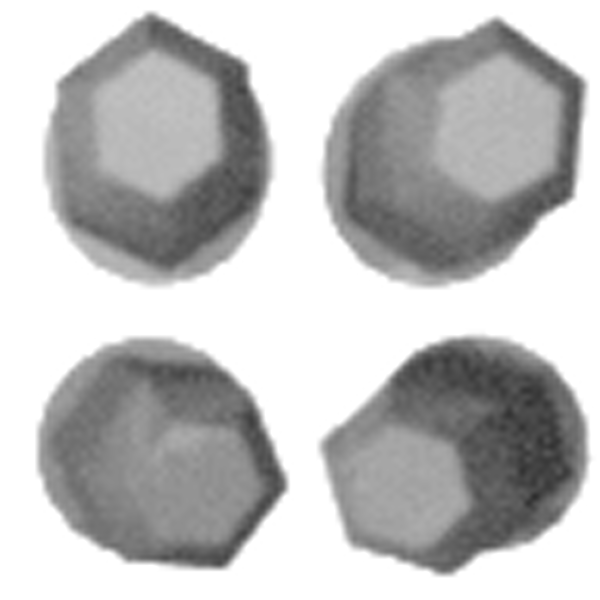

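The close-up shows clear top facets. Covers 1 and 2 have a corner on world x, so flat normals lie at ±30°; cover 3's normals lie near -6/54° and cover 4's near -16/44°. Now I'll locate them by facet centres at z=74 mm and do the first cover.

```bash
cat >> h.py <<'E'
H=np.array([.439,-.2412,0])
def pocket(x,y): return H+x*UX+y*UY
def best(p,yaw):
    j=np.array(get_state()['joints']); o=[]
    for k in (0,np.pi,-np.pi):
        q=down(yaw+k); s=solve_ik(p,q)
        if s is not None: o.append((np.abs(np.array(s)-j).max(),q))
    return min(o,key=lambda a:a[0])[1]
def pick(xy,yaw,tip=.038):
    up=[*xy,.14-OFF]; q=best(up,yaw); movep(up,q)
    c=move_straight([*xy,tip-OFF],velocity=.12,contact_N=8)
    st=get_state(); print('down',c,st['tcp_pos'].round(4))
    if c: return False
    close_gripper(60); w=get_state()['gripper_width']
    move_straight([*xy,.19-OFF],velocity=.2); s=get_state(); print('grip',round(w,3),round(s['gripper_width'],3),round(s['gripper_force'],1),round(s['time_s'],1))
    return s['gripper_width']>.3
def place(P,tip=.046):
    up=[P[0],P[1],.19-OFF]; q=best(up,YAW+np.pi/2); movep(up,q)
    print('carried',round(get_state()['gripper_width'],3))
    move_straight([P[0],P[1],tip+.014-OFF],velocity=.15)
    c=move_straight([P[0],P[1],tip-.005-OFF],velocity=.03,contact_N=3.5); s=get_state(); print('floor',c,round(s['tcp_pos'][2]+OFF,4),s['ft_force'].round(1))
    gripper_open(); move_straight([P[0],P[1],.17-OFF],velocity=.2); print('t',round(get_state()['time_s'],1))
def fresh():
    movep([.42,.19,.36],best([.42,.19,.36],-np.pi/2)); pause(.2); return snapshot('wrist')
E
python3 - <<'E'
from h import *
w=np.load('w_bin2.npy',allow_pickle=True).item()
C=[onplane(w,*q,.074)[:2] for q in [(315.1,93.7),(389.2,95.3),(388,190.1),(217.3,196.8)]]; print(np.round(C,4).tolist())
print('flange 1,4',onplane(w,315.3,101.5,.009).round(4),onplane(w,229,190.5,.009).round(4))
np.save('C.npy',C)
ok=pick(C[0],np.radians(30)); print(ok)
if ok: place(pocket(.173,-.08))
E
```

```text
[[0.5418, 0.1895], [0.5399, 0.0979], [0.4228, 0.0929], [0.414, 0.3198]]
flange 1,4 [0.5394 0.1892 0.009 ] [0.4134 0.3197 0.009 ]
down False [0.5428 0.1898 0.0059]
grip 0.544 0.54 61.5 32.6
True
carried 0.547
floor True 0.0474 [-0.4  0.3  3.5]
t 37.2
```

```bash
python3 - <<'E'
from h import *
C=np.load('C.npy')
for i,yaw,pk in [(1,30,(.173,.08)),(2,54,(.093,.08))]:
    ok=pick(C[i],np.radians(yaw)); print(i,ok)
    if not ok: break
    place(pocket(*pk))
E
```

```text
down False [0.5409 0.0979 0.0057]
grip 0.549 0.543 61.5 41.1
1 True
carried 0.543
floor True 0.0474 [0.4 1.6 3.1]
t 45.2
down False [0.4236 0.0929 0.0055]
grip 0.545 0.547 61.4 48.7
2 True
carried 0.546
floor True 0.0472 [-0.6  0.7  4.8]
t 52.5
```

```bash
python3 - <<'E'
from h import *
C=np.load('C.npy')
w=fresh(); m=(w['frame'].max(2)<55).astype(np.uint8); m[:, :170]=0; m[:,430:]=0; m[240:]=0
n,l,st,c=cv2.connectedComponentsWithStats(m); print([(c[i].round(1),st[i,4]) for i in range(1,n) if st[i,4]>120])
ok=pick(C[3],np.radians(44)); print(ok)
if ok:
    place(pocket(.093,-.08))
    b=H-.0*UX+.03*UX
    movep([*b[:2],.32],best([*b[:2],.32],YAW-np.pi/2)); pause(.2); w=snapshot('wrist'); np.save('w_end.npy',w,allow_pickle=True)
    a=w['frame']; t=snapshot('top')['frame']
    cv2.imwrite('pics/end.png',np.hstack([cv2.resize(a[0:400,100:500],(400,400)),cv2.resize(t[100:340,160:400],(400,400))])[:,:,::-1])
E
```

```text
[(array([405.2, 186.3]), np.int32(1223))]
down False [0.4148 0.3203 0.0058]
grip 0.542 0.541 61.5 57.8
True
carried 0.545
floor True 0.0473 [-0.3  1.5  3.8]
t 62.8
```

View pics/end.png

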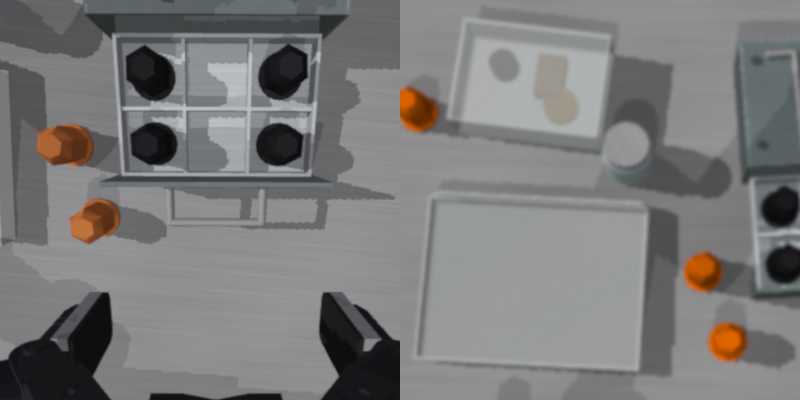

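All four covers stand upright in their own pockets, the bin is empty, and nothing else has moved. Now I'll push the tray home by the handle bar.

```bash
python3 - <<'E'
from h import *
q=down(YAW-np.pi/2); a=H-.045*UX
movep([*a[:2],.15],q); close_gripper(30)
z=.066-OFF
c=move_straight([*a[:2],z],velocity=.12,contact_N=8); print(c)
if not c:
    s0=np.array(get_state()['tcp_pos'])
    c=move_straight(np.array([*a[:2],z])+.215*UX,velocity=.07,contact_N=18); st=get_state(); print(c,(st['tcp_pos']-s0)@UX,st['ft_force'])
    p=np.array(st['tcp_pos']); c=move_straight(p+.02*UX,velocity=.02,contact_N=22); st=get_state(); print(c,(st['tcp_pos']-p)@UX,'bar travel in',(st['tcp_pos']-H)@UX+.016,st['ft_force'])
    p=np.array(st['tcp_pos']); move_straight(p-.06*UX,velocity=.1); p=np.array(get_state()['tcp_pos']); move_straight([p[0],p[1],.2],velocity=.2)
    b=H+.01*UX; movep([*b[:2],.32],q); pause(.3); w=snapshot('wrist'); save(w,'home'); np.save('w_home.npy',w,allow_pickle=True)
    hb=H+.165*UX+[0,0,.082]; print('expect bar at',proj(w,hb)); g=w['frame'].max(2)
    u=int(proj(w,hb)[0]); v=int(proj(w,hb)[1]); print(v,g[v-25:v+26,u].tolist())
    print(get_state()['time_s'])
E
```

```text
False
True 0.19369972182230685 [-0.38507814  0.48019851  0.2905875 ]
True -0.0011358097182505515 bar travel in 0.16417769194815696 [-0.75245096  0.21079814  0.22952329]
expect bar at (np.float64(316.84952073135764), np.float64(53.50668675581812))
53 [59, 88, 102, 106, 104, 103, 104, 106, 106, 105, 105, 104, 104, 105, 105, 104, 103, 102, 102, 102, 103, 109, 124, 135, 144, 152, 152, 148, 139, 125, 109, 99, 116, 140, 145, 147, 149, 148, 147, 146, 146, 146, 146, 145, 145, 145, 147, 148, 148, 147, 147]
72.4583
```

```bash
python3 -c "
from h import *
print(finish_job())"
```

```text
the job is handed in; nothing more can be done
None
```

I pulled the tray to its stop, put all four black covers upright on the floors of their own pockets, and pushed the tray home. The bar went back 164 of 165 mm, to a firm stop. I never touched the jar, tread gauge or hex key, and handed the job in just after 72 s.

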